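# Gauge a blind bearing bore and set the tally

## Task

Check the depth of the blind bore in the aluminium bearing housing: take the steel gauge rod from its stand, put it into the bore and push it down against the stiff thrust pad inside until the pad is fully home on the bottom, firmly but without forcing it, and leave the rod standing there. Then read its blue band against the housing's top face and slide the tally's black grip to the middle of the matching field: yellow if the whole band shows above the face, green if the face cuts the band, red if the whole band has gone into the bore. Leave the things lying around alone.

Things in the scene. Friction and masses are not known exactly. Their poses are not given: they have to be found in the camera images.
- housing: aluminium bearing housing fixed to the desk: block 56 x 56 mm, 78 mm high, with a 10 mm high foot flange on its -x and +x sides (98 mm over all); origin at the centre of its underside, z up. A blind bore of 15.5 mm diameter goes down from the middle of its top face; its depth, measured to the pad's top with the pad home, is 27 to 59 mm, differs every time and cannot be seen
- bore_mouth (a point): centre of the bore's mouth in the top face, 78 mm above the desk; z up. In the bore a brass thrust pad slides with a drag of about 6 N and stays where it is left; its top starts 15 to 50 mm below the face, and it goes down by 9 to 12 mm before it meets the bottom, a rubber buffer that yields 1 mm per 10 N. More than 20 N on the pad damages it
- stand: grey plastic block 64 x 64 x 30 mm, fixed to the desk, with a 15.5 mm hole 25 mm deep in the middle of its top in which the rod stands at the start; origin at the centre of its underside
- rod: loose steel gauge rod, 120 mm long, about 80 g, upright at the start: shaft of 14 mm diameter, tapered over the lowest 5 mm to 8 mm; dark round grip head of 20 mm diameter from 90 to 120 mm above the foot; blue band round the shaft from 39 to 47 mm above the foot. Origin at the centre of the foot, z along the rod to the head
- rod_tip (a point): centre of the rod's foot (the end that goes into the bore); same as the rod's origin
- rod_top (a point): centre of the top of the rod's grip head, 120 mm from the foot
- tally: grey tally plate 74 x 200 x 14 mm (x, y, z), fixed to the desk; origin at the centre of its underside. A black grip slides along its y axis; three painted fields, each 41 mm long in y, lie along the plate's -x side: yellow centred at y = -30 mm, green at y = +15 mm, red at y = +60 mm
- tally_slide (a joint): position of the black sliding grip in m along the tally's +y axis, 0 to 0.15; it starts at 0 to 0.012 (parked, y = -75 mm of the plate). 0.045 is the middle of yellow, 0.090 of green, 0.135 of red. Friction about 2 N, stays where it is left
- tally_grip (a point): centre of the top of the black grip block, which is 30 x 20 x 40 mm (x, y, z) and reaches from 14.5 to 54.5 mm above the desk; a white pointer sticks out of its -x side over the fields
- roll_orange: bystander: loose orange tape roll 119 mm across, 13 mm high, lying flat; origin at the centre of its underside
- splicing_block: bystander: loose aluminium bar 26 x 115 x 13 mm, origin at the centre of its underside
- pen_1: bystander: loose blue and white marker pen, 135 mm long, origin at its middle
There are look-alikes about, which are no part of the job. There is more than one size of the rod; the job needs the middle-sized.

How it is judged:
By the outcome, as a careful person would: the job done as asked, in the order asked, and still so for the second after the job is handed in, with the robot touching nothing.
It also fails if it takes over 50 s, if anything falls off the work surface, if the arm or the gripper's body presses on something with over 40 N, if the wrist force passes 120 N, or if a joint passes its speed limit or range.

## Robot

A 6-joint arm with a two-finger parallel gripper is mounted at the origin on a cart in front of the work surface, level with it; the furniture and walls round the work are solid. World frame = base frame: x ahead of the robot, y to its left, z up, the work surface at z = 0. Lengths are in mm, angles in degrees, forces in N, time in s.
With the tool pointing down it reaches from about 300 to 850 mm from the base axis. Payload 4.2 kg.
Tool frame: the origin (TCP) lies between the finger pads; the fingertips stand 14 mm ahead of it and the grasp point (between the pads) lies 5 mm behind it (env.finger_overhang is the distance from the TCP to the fingertips, in mm); z points along the fingers, y is the line along which they close (so a half turn about z gives the same grasp; the last joint's range is limited). The gripper opens to 91 mm and grips with 3 to 60 N. Pads are 32 mm wide; open, the fingers measure 118 mm over their backs; the gripper's body (76 mm by 178 mm) begins 60 mm behind the grasp point.
Start: joints at [63.083, 18.312, 89.639, -0, 72.044, -1.146], TCP at [250.006, 517.821, 227.976] pointing down, gripper open.
Joint ranges: [-177.97, 177.97], [-48.28, 115.42], [12.27, 149.76], [-77.06, 257.06], [2.81, 150.46], [-146.56, 146.56]. Speed limits (degrees/s): [147.25, 147.25, 180, 180, 180, 180].

## Interface

Orientations are given as [roll, pitch, yaw] about the fixed x, y, z axes, in that order (R = Rz(yaw) Ry(pitch) Rx(roll)).
In Python, from workcell import status, cams, env, finder gives the robot as it stands.
- The arm moves only by the tool apply_moves, never from a script. Its argument "increments" is a list of rows, each a list of 7 numbers: the opening, from -1 (shut) to 1 (fully open), then the shift along the world's x, y, z in m, then the turn, a rotation vector about the world's x, y, z in degrees. In form: [[gripper, x, y, z, ax, ay, az], ...]. A call has 1 to 5 rows; each row shifts and turns the commanded pose from where the row before left it; what a row does not reach is not made up. A row lasts 1/12 s, in which the tool goes at most 41.7 mm and 7.16 degrees, less where a joint would pass 70% of its speed; a pose out of reach is approached as far as the arm can. A call with a gripper value outside its range is refused whole. The fingers move at their own pace and stop on an object; "newtons" is the grip in N (left out, the last holds). Time passes only in rows, so rows that do not move let the fingers close. It gives the time, the measured TCP pose, the force, the opening and the grip force at its end, in the units of the state.
- status.state(): the state, without advancing time (a new reading comes with each control period).
- cams.grab_frame(name): name is "side" or "top" or "wrist"; returns a dict with "color" (480x640x3 uint8, red, green, blue), "intrinsics" (3x3 intrinsics, pixels), "k1" (the pictures are not rectified: a ray, as slopes to the right and down, at radius r is drawn at 1 + k1 r^2 times it, then the intrinsics apply), "R" (3x3) and "t" (3): a world point X has camera coordinates R X + t. Camera axes: x right, y down, z forward; pixel columns grow to the right and rows downward; lengths in mm; the calibration is good to about 2 mm. A picture is of the moment at which its call begins. There is no depth.
- env.job_done(): hands the job in; it is judged then, once.
Trained networks look in the newest picture that a camera, given by its name, has taken for a name from the list of things; names that differ only in an ending like _2 or _b are one class to them, and where a whole thing is asked for, a point or a joint stands for the part that bears it (a point fixed in the world has none). Each returns a list of dicts, best first, with "score" (0 to 1); they miss things now and then, are a little off and sometimes report something else, mostly with a low value. They report only what shows in the picture. A call takes as long as a camera call. They do not tell look-alikes from the thing itself.
- finder.boxes_of(query, camera): "rect" ([left, top, width, height] in pixels, round what is visible of it).
- finder.trace(query, camera): "pixels" (480x640 bool, what is visible of it) and "rect" ([left, top, width, height] in pixels, round what is visible of it).
The state is a dict: "time_s": time; "qpos": joint angles; "qvel": joint speeds; "effort": joint torques, N m; "ee_pos": TCP position; "ee_rot": TCP orientation; "force": force on the tool from outside, world axes, zero at the start; "torque": the same for the moment, N m; "gripper_width": finger opening in mm; "gripper_force": force on a finger pad.
Only numpy, scipy, OpenCV 4.12 (cv2) and the standard library are available. Lean on these libraries where they do the work, as an engineer would, in place of code of your own. Each camera call takes 0.05 s, during which the arm holds its last target. There are 200 camera calls.

## Working session

There is one attempt and no reset: what is moved stays moved. The work goes in short steps, Python scripts to look and compute and a tool call to move; the robot and the scene stay as the last step left them, time stands still between calls to the robot, and variables do not carry over. Pictures are saved under pics/ and viewed, at most 10 in all, crops included, and the job is handed in when it is done.

Besides the shell and the picture viewer there is one more tool, called after ">>>" by a JSON object that holds its "fn" and its "kwargs", one argument or row to a line. apply_moves: Moves the arm, as the interface text tells. Its arguments: {"type":"object","properties":{"increments":{"type":"array","items":{"type":"array","items":{"type":"number"}}},"newtons":{"type":"number"}},"required":["increments"]}

```bash
mkdir -p pics; ls; cat > h.py <<'E'
import numpy as np, cv2
from workcell import status, cams, env, finder
def save(f,n,crop=None,s=1):
    im=f["color"][:,:,::-1]
    if crop: l,t,w,h=crop; im=im[t:t+h,l:l+w]
    if s!=1: im=cv2.resize(im,None,fx=s,fy=s,interpolation=cv2.INTER_CUBIC)
    cv2.imwrite("pics/"+n+".png",np.ascontiguousarray(im))
def ray(f,u,v):
    K=np.array(f["intrinsics"]);d=np.array([(u-K[0,2])/K[0,0],(v-K[1,2])/K[1,1]])
    s=d.copy()
    for _ in range(30): s=d/(1+f["k1"]*(s@s))
    R=np.array(f["R"]);t=np.array(f["t"])
    return -R.T@t, R.T@np.array([s[0],s[1],1])
def atz(f,u,v,z):
    c,d=ray(f,u,v); return c+d*(z-c[2])/d[2]
def proj(f,X):
    p=np.array(f["R"])@np.array(X,float)+np.array(f["t"]); s=p[:2]/p[2]
    s=s*(1+f["k1"]*(s@s)); K=np.array(f["intrinsics"])
    return np.array([K[0,0]*s[0]+K[0,2],K[1,1]*s[1]+K[1,2]])
def tri(a,b):
    (c1,d1),(c2,d2)=a,b
    A=np.stack([d1,-d2],1); k=np.linalg.lstsq(A,c2-c1,rcond=None)[0]
    p,q=c1+k[0]*d1,c2+k[1]*d2
    return (p+q)/2,np.linalg.norm(p-q)
E
python3 - <<'E'
from h import *
st=status.state(); print({k:np.round(v,2).tolist() for k,v in st.items()})
F={n:cams.grab_frame(n) for n in ("top","side")}
for n,f in F.items(): save(f,n)
for n in F:
  f=F[n];print(n,"cam",np.round(ray(f,320,240)[0]))
  for q in ("housing","stand","rod","tally","tally_grip","roll_orange","splicing_block","pen_1"):
    print(q,[(np.round(d["rect"]).astype(int).tolist(),round(d["score"],2)) for d in finder.boxes_of(q,n)][:5])
E
```

```text
pics
{'time_s': 0.0, 'qpos': [63.08, 18.35, 89.7, 0.0, 72.04, -1.15], 'qvel': [-0.05, 0.03, -0.02, -0.03, 0.04, -0.14], 'effort': [-0.0, -41.25, -23.2, 0.07, 0.05, -0.0], 'ee_pos': [249.81, 517.39, 227.11], 'ee_rot': [-179.9, -0.0, 154.23], 'force': [0.13, -0.47, -0.61], 'torque': [-0.01, 0.02, 0.02], 'gripper_force': 0.0, 'gripper_width': 90.92}
top cam [ 466.  -92. 1051.]
housing [([218, 213, 20, 14], 0.62), ([331, 215, 38, 51], 0.56)]
stand [([213, 202, 40, 43], 0.9)]
rod [([270, 246, 19, 14], 0.74), ([226, 263, 6, 5], 0.51), ([220, 215, 14, 10], 0.43)]
tally [([250, 279, 99, 46], 0.6), ([425, 164, 53, 52], 0.16)]
tally_grip [([335, 288, 8, 13], 0.52)]
roll_orange []
splicing_block [([388, 290, 58, 31], 0.72)]
pen_1 [([146, 284, 64, 10], 0.68), ([330, 215, 35, 52], 0.56)]
side cam [587. 812. 482.]
housing [([292, 226, 35, 48], 0.68)]
stand [([273, 304, 46, 27], 0.79)]
rod [([285, 260, 12, 59], 0.74), ([340, 280, 12, 47], 0.53)]
tally [([348, 244, 63, 73], 0.92), ([237, 217, 52, 24], 0.39)]
tally_grip [([353, 243, 26, 26], 0.66)]
roll_orange []
splicing_block [([352, 226, 33, 21], 0.54)]
pen_1 [([373, 340, 22, 63], 0.94), ([293, 225, 32, 51], 0.69)]
```

View pics/top.png

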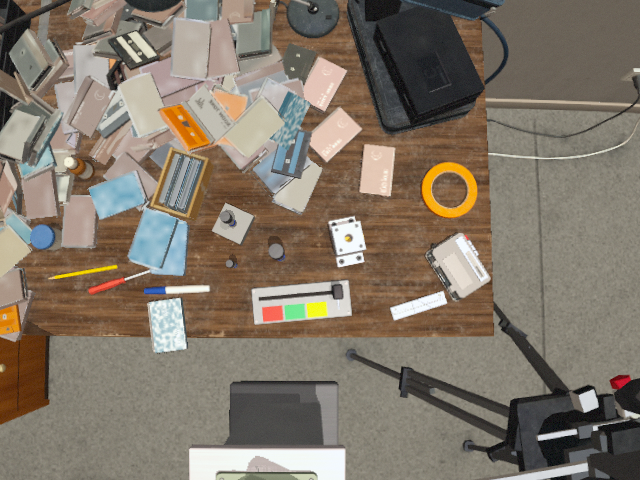

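View pics/side.png

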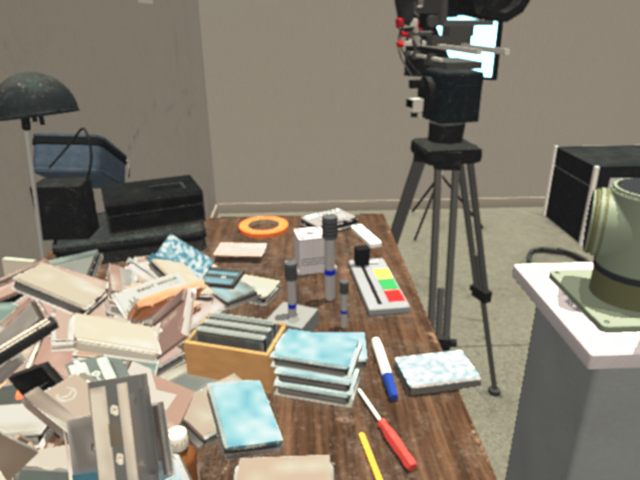

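Rod candidates in top (px): the one in the stand (229,217), a tall one standing at (277,251) and a small one at (231,263). In side they are (290,288), (330,257) and (344,303). The one in the stand is the middle size, so I choose it. Next is a close crop plus coarse positions.

```bash
python3 - <<'E'
from h import *
T=cams.grab_frame("top");S=cams.grab_frame("side")
a=S["color"][200:350,265:425,::-1]; b=T["color"][190:335,205:385,::-1]
a=cv2.resize(a,(480,450),interpolation=cv2.INTER_CUBIC);b=cv2.resize(b,(540,435),interpolation=cv2.INTER_CUBIC)
c=np.zeros((450,1020,3),np.uint8);c[:,:480]=a;c[:435,480:]=b
cv2.imwrite("pics/crop1.png",cv2.resize(c,(800,353),interpolation=cv2.INTER_AREA))
for n,u,v,z in [("stand top",233,224,30),("housing mouth",348,238,78),("tally grip",337,290,54),("bigrod head",275,249,150),("smallrod",231,262,80)]: print(n,np.round(atz(T,u,v,z)))
for n,t,s in [("rodtop",(228,215),(290,262)),("bigtop",(276,250),(330,217)),("smalltop",(231,262),(344,282)),("griptop",(337,290),(362,248))]:
  p,e=tri(ray(T,*t),ray(S,*s));print(n,np.round(p),round(e,1))
print(np.round(T["R"],3).tolist())
for q in ("stand","tally","housing"):
  for d in finder.trace(q,"top")[:2]:
    m=d["pixels"].astype(np.uint8);c=cv2.findContours(m,0,2)[0];c=max(c,key=cv2.contourArea)
    r=cv2.minAreaRect(c);print(q,round(d["score"],2),r)
    z={"stand":30,"tally":14,"housing":78}[q]
    print([np.round(atz(T,*p,z)[:2]).tolist() for p in cv2.boxPoints(r)],np.round(atz(T,*r[0],z)))
E
```

```text
stand top [606.  67.  30.]
housing mouth [ 573. -162.   78.]
tally grip [ 473. -142.   54.]
bigrod head [545. -27. 150.]
smallrod [526.  62.  80.]
rodtop [609.  62. 122.] 1.9
bigtop [541. -30. 162.] 2.4
smalltop [524.  62.  84.] 3.4
griptop [ 471. -142.   51.] 3.7
[[0.001, -1.0, 0.017], [-0.995, -0.002, -0.096], [0.096, -0.017, -0.995]]
stand 0.75 ((233.30003356933594, 223.90003967285156), (32.64659118652344, 31.752166748046875), 26.56505012512207)
[[592.0, 110.0], [650.0, 83.0], [620.0, 23.0], [562.0, 51.0]] [606.  67.  30.]
tally 0.57 ((301.22540283203125, 301.9794921875), (36.75751495361328, 98.59342193603516), 84.80557250976562)
[[477.0, 32.0], [495.0, -168.0], [421.0, -174.0], [403.0, 24.0]] [449. -71.  14.]
housing 0.64 ((348.31927490234375, 240.70980834960938), (47.51101303100586, 31.87661361694336), 78.31063079833984)
[[606.0, -123.0], [619.0, -184.0], [529.0, -202.0], [516.0, -142.0]] [ 567. -163.   78.]
```

View pics/crop1.png

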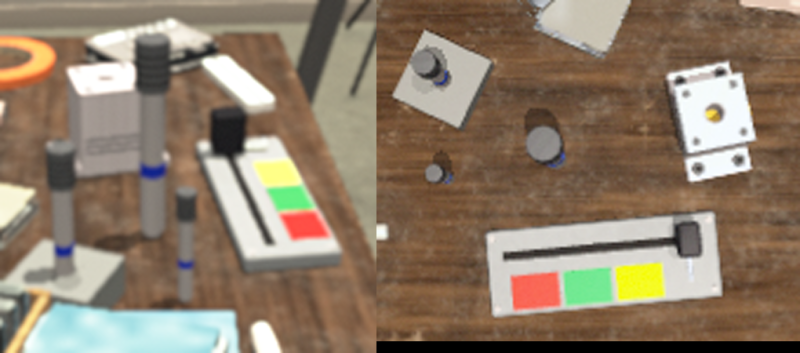

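The crop confirms it. In the side view the stand rod (middle size) lies between the tall rod at (330,257) and the tiny one at (344,303). The tally runs yellow to red toward world +y. I'm moving above the stand with the fingers closing along x, away from the tall rod.

>>> {"fn": "apply_moves", "kwargs": {
  "increments": [
    [1,0.0238,-0.0303,0.002,0,0,-4.3],
    [1,0.0238,-0.0303,0.002,0,0,-4.3],
    [1,0.0238,-0.0303,0.002,0,0,-4.3],
    [1,0.0238,-0.0303,0.002,0,0,-4.3],
    [1,0.0238,-0.0303,0.002,0,0,-4.3]
  ]
}}

```text
time_s: 1.57
ee_pos: [369.7, 364.9, 238.2]
ee_rot: [180.0, 0.0, 132.6]
force: [0.5, -0.2, -0.4]
gripper_width: 91.4
gripper_force: 0.0
```

>>> {"fn": "apply_moves", "kwargs": {
  "increments": [
    [1,0.0238,-0.0303,0.002,0,0,-4.3],
    [1,0.0238,-0.0303,0.002,0,0,-4.3],
    [1,0.0238,-0.0303,0.002,0,0,-4.3],
    [1,0.0238,-0.0303,0.002,0,0,-4.3],
    [1,0.0238,-0.0303,0.002,0,0,-4.3]
  ]
}}

```text
time_s: 1.98
ee_pos: [488.9, 213.1, 248.3]
ee_rot: [180.0, -0.0, 111.0]
force: [1.1, -0.4, 0.3]
gripper_width: 91.1
gripper_force: 0.0
```

>>> {"fn": "apply_moves", "kwargs": {
  "increments": [
    [1,0.0238,-0.0303,0.002,0,0,-4.3],
    [1,0.0238,-0.0303,0.002,0,0,-4.3],
    [1,0.0238,-0.0303,0.002,0,0,-4.3],
    [1,0.0238,-0.0303,0.002,0,0,-4.3],
    [1,0.0238,-0.0303,0.002,0,0,-4.3]
  ]
}}

```text
time_s: 2.4
ee_pos: [607.9, 61.5, 258.2]
ee_rot: [180.0, -0.0, 89.5]
force: [1.1, 1.2, 0.2]
gripper_width: 91.4
gripper_force: 0.0
```

```bash
python3 - <<'E'
from h import *
st=status.state(); print({k:np.round(v,2).tolist() for k,v in st.items() if k in("time_s","qpos","ee_pos","ee_rot","force","qvel")})
W=cams.grab_frame("wrist");save(W,"w1");print(np.round(ray(W,320,240),2).tolist(), np.round(W["R"],2).tolist())
for q in ("rod","stand"):
  for d in finder.boxes_of(q,"wrist")[:3]: print(q,d)
for X in [(606,67,30),(609,62,125)]: print(proj(W,X))
E
```

```text
{'time_s': 2.4, 'qpos': [4.7, 20.68, 81.73, 0.01, 77.58, 5.2], 'qvel': [-37.14, 21.76, -36.15, 0.33, 13.87, 14.11], 'ee_pos': [607.9, 61.54, 258.15], 'ee_rot': [179.99, -0.01, 89.5], 'force': [1.05, 1.23, 0.18]}
[[608.31, 140.67, 413.56], [-0.01, -0.28, -0.96]] [[1.0, -0.01, -0.0], [-0.01, -0.96, 0.28], [-0.0, -0.28, -0.96]]
rod {'rect': [221.1, 275.6, 53.4, 101.7], 'score': 0.8}
rod {'rect': [217.9, 196.0, 29.3, 27.5], 'score': 0.66}
rod {'rect': [312.6, 194.2, 20.7, 41.2], 'score': 0.58}
stand {'rect': [283.7, 157.7, 79.3, 81.8], 'score': 0.82}
[322.13719816 204.94571295]
[325.48604795 233.9456353 ]
```

View pics/w1.png

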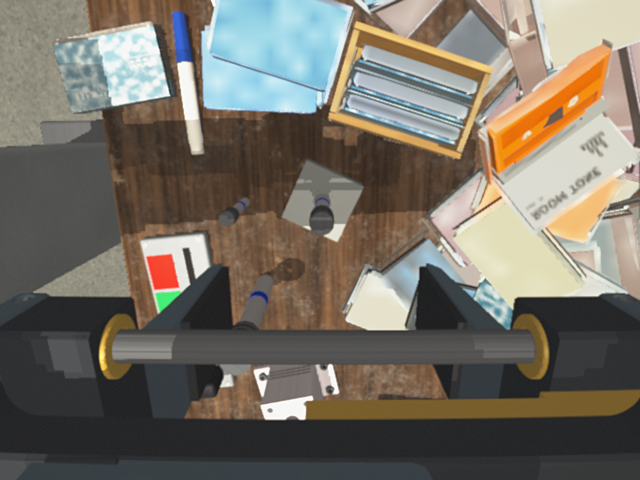

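The wrist view shows the stand at (322,200) with the rod head's top disc near (321,223). The tall rod is at (258,300), clear of the fingers' x line. I'm refining from a settled frame.

```bash
python3 - <<'E'
from h import *
st=status.state(); print(st["time_s"],np.round(st["ee_pos"],1))
W=cams.grab_frame("wrist");T=cams.grab_frame("wrist")
st=status.state(); print(st["time_s"],np.round(st["ee_pos"],1),np.round(st["qvel"],1))
for d in finder.trace("rod","wrist")[:4]:
  print(d["rect"],d["score"])
  l,t,w,h=d["rect"]
  if 300<l<335: print("head top:",atz(T,l+w/2,t+h-w*.58,125),"bottom",l+w/2,t+h)
for d in finder.trace("stand","wrist")[:1]:
  m=d["pixels"].astype(np.uint8);r=cv2.minAreaRect(max(cv2.findContours(m,0,2)[0],key=cv2.contourArea));print(r,atz(T,*r[0],30))
for y in (62,66,70): print(proj(T,(606,y,125)),proj(T,(606,y-9.5,125)),proj(T,(606,y-9.5,115)))
save(T,"w2",(270,150,110,100),6)
E
```

```text
2.55 [608.2  61.1 257.4]
2.65 [606.6  63.5 257.6] [ 1.4 -0.7  0.7 -0.1 -0.1  0.1]
[311.0, 193.5, 25.0, 42.0] 0.72
head top: [606.55282899  73.75773367 125.        ] bottom 323.5 235.5
[222.1, 194.9, 28.0, 32.3] 0.7
((323.5325927734375, 201.4261474609375), (63.210060119628906, 64.501708984375), 23.80594253540039) [606.37468551  71.89291643  30.        ]
[322.88559197 235.53091613] [322.96034502 247.0400366 ] [323.00273502 243.4348613 ]
[322.85373586 230.62409352] [322.92902462 242.21876801] [322.97254325 238.75010347]
[322.82165201 225.68086295] [322.89747956 237.36163456] [322.94214175 234.03169464]
```

View pics/w2.png

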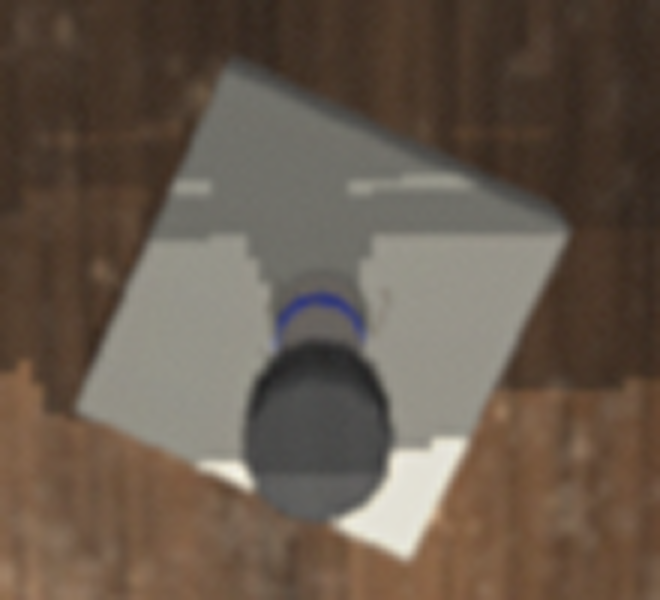

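The head disc centre is at (322.8,225), which puts the rod at about (606, 69±2). I'm descending over the head.

>>> {"fn": "apply_moves", "kwargs": {
  "increments": [
    [1,0,0.0055,-0.03,0,0,0],
    [1,0,0,-0.035,0,0,0],
    [1,0,0,-0.035,0,0,0],
    [1,0,0,-0.032,0,0,0],
    [1,0,0,-0.02,0,0,0]
  ]
}}

```text
time_s: 3.17
ee_pos: [604.3, 70.2, 102.9]
ee_rot: [-179.7, 0.0, 89.9]
force: [-0.7, 0.6, 0.5]
gripper_width: 91.1
gripper_force: 0.0
```

```bash
python3 - <<'E'
from h import *
cams.grab_frame("side");S=cams.grab_frame("side");W=cams.grab_frame("wrist")
st=status.state(); print(st["time_s"],np.round(st["ee_pos"],1),np.round(st["force"],1))
a=cv2.resize(S["color"][180:340,240:400,::-1],(480,480),interpolation=cv2.INTER_CUBIC);b=cv2.resize(W["color"][140:380,160:480,::-1],(640,480))
cv2.imwrite("pics/d1.png",cv2.resize(np.hstack([a,b]),(800,343)))
print(proj(S,(606,69,125)),proj(S,(606,69,30)),proj(W,(606,69,125)))
E
```

```text
3.3167 [605.6  69.9 105. ] [-0.4  0.2  0.4]
[291.10835969 261.97047165] [292.78454918 314.3106558 ] [330.09760078 340.64116233]
```

View pics/d1.png

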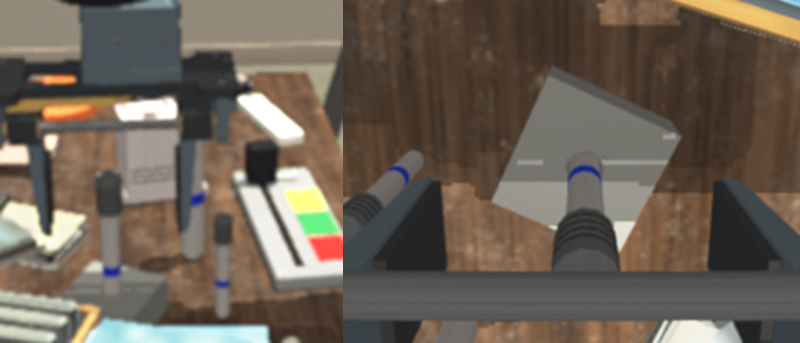

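The rod stands centred between the fingers with both pads level with the head. Closing now.

>>> {"fn": "apply_moves", "kwargs": {
  "increments": [
    [-1,0,0,0,0,0,0],
    [-1,0,0,0,0,0,0],
    [-1,0,0,0,0,0,0],
    [-1,0,0,0,0,0,0],
    [-1,0,0,0,0,0,0]
  ],
  "newtons": 45
}}

```text
time_s: 3.73
ee_pos: [607.5, 68.9, 107.0]
ee_rot: [179.9, -0.0, 89.7]
force: [-0.5, 0.1, -0.1]
gripper_width: 60.8
gripper_force: 0.0
```

>>> {"fn": "apply_moves", "kwargs": {
  "increments": [
    [-1,0,0,0,0,0,0],
    [-1,0,0,0,0,0,0],
    [-1,0,0,0,0,0,0],
    [-1,0,0,0,0,0,0],
    [-1,0,0,0,0,0,0]
  ]
}}

```text
time_s: 4.15
ee_pos: [607.0, 68.8, 105.9]
ee_rot: [-180.0, -0.0, 89.7]
force: [0.8, -0.8, 0.7]
gripper_width: 27.7
gripper_force: 0.0
```

>>> {"fn": "apply_moves", "kwargs": {
  "increments": [
    [-1,0,0,0,0,0,0],
    [-1,0,0,0,0,0,0],
    [-1,0,0,0,0,0,0],
    [-1,0,0,0,0,0,0]
  ]
}}

```text
time_s: 4.48
ee_pos: [607.0, 68.8, 105.9]
ee_rot: [-180.0, 0.0, 89.7]
force: [0.1, 0.1, -0.3]
gripper_width: 19.5
gripper_force: 45.0
```

>>> {"fn": "apply_moves", "kwargs": {
  "increments": [
    [-1,0,0,0.02,0,0,0],
    [-1,0,0,0.03,0,0,0],
    [-1,0,0,0.03,0,0,0],
    [-1,0,0,0.03,0,0,0],
    [-1,0,0,0.01,0,0,0]
  ]
}}

```text
time_s: 4.9
ee_pos: [609.0, 69.0, 230.8]
ee_rot: [179.5, -0.0, 89.7]
force: [-0.2, -1.1, 0.0]
gripper_width: 19.4
gripper_force: 45.0
```

>>> {"fn": "apply_moves", "kwargs": {
  "increments": [
    [-1,-0.005,-0.035,0,0,0,0],
    [-1,-0.005,-0.035,0,0,0,0],
    [-1,-0.005,-0.035,0,0,0,0],
    [-1,-0.005,-0.035,0,0,0,0],
    [-1,-0.003,-0.02,0,0,0,0]
  ]
}}

```text
time_s: 5.32
ee_pos: [582.8, -94.3, 225.0]
ee_rot: [-179.9, 0.1, 89.6]
force: [-0.2, -0.2, 0.3]
gripper_width: 19.2
gripper_force: 45.0
```

```bash
python3 - <<'E'
from h import *
cams.grab_frame("wrist");T=cams.grab_frame("top");S=cams.grab_frame("side");W=cams.grab_frame("wrist")
st=status.state(); print(st["time_s"],np.round(st["ee_pos"],1),np.round(st["force"],1),st["gripper_width"])
a=cv2.resize(W["color"][:,:,::-1],(400,300));
a=cv2.resize(W["color"][170:420,180:460,::-1],(448,400),interpolation=cv2.INTER_CUBIC);b=cv2.resize(T["color"][200:280,310:390,::-1],(400,400),interpolation=cv2.INTER_CUBIC)
cv2.imwrite("pics/m1.png",cv2.resize(np.hstack([a,b]),(800,377)))
cv2.imwrite("/tmp/S.png",S["color"][:,:,::-1])
for n,f in (("T",T),("W",W)): print(n,proj(f,(573,-162,78)))
tip=np.array(st["ee_pos"])+[0,0,-100.5];print(proj(W,tip),proj(S,tip))
E
```

```text
5.5167 [583.7 -91.2 225.2] [ 0.2  0.4 -0.3] 19.176922776294724
T [347.98532979 237.76117386]
W [313.0496763  306.99273494]
[324.77697352 245.25995549] [304.2151578  224.21906201]
```

View pics/m1.png

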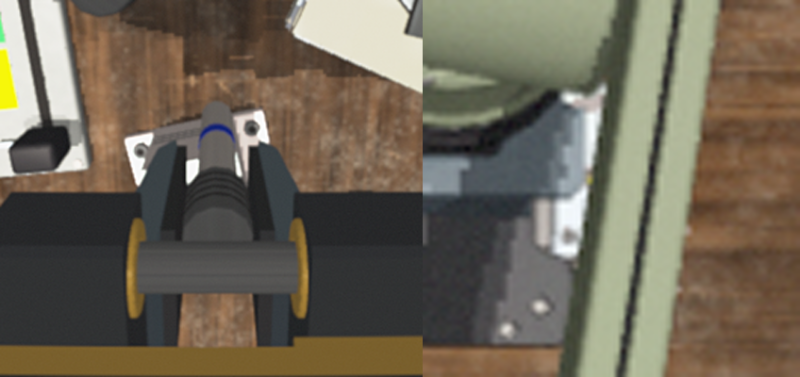

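The rod hangs upright in the wrist view (tip near (324,245)), but it hides the bore. I'll take the mouth from the unobstructed first top and side pictures, using the grasped rod as a check on bias.

```bash
python3 - <<'E'
from h import *
T=cams.grab_frame("top");S=cams.grab_frame("side")
im=cv2.imread("pics/top.png");sd=cv2.imread("pics/side.png")
hsv=cv2.cvtColor(im,cv2.COLOR_BGR2HSV)
c=im[228:250,338:360].astype(int);g=c.min(2)
ys,xs=np.nonzero(g<150);k=(np.hypot(ys-10,xs-10)<8);u,v=xs[k].mean()+338,ys[k].mean()+228
print("mouth px",u,v,k.sum(),np.round(atz(T,u,v,78),1), "exp radius px",np.linalg.norm(proj(T,(573,-162,78))-proj(T,(573,-169.75,78))))
a=cv2.resize(im[205:275,318:388],(400,400),interpolation=cv2.INTER_CUBIC);b=cv2.resize(sd[215:285,280:350],(400,400),interpolation=cv2.INTER_CUBIC)
cv2.imwrite("pics/m2.png",np.hstack([a,b]))
p,e=tri(ray(T,u,v),ray(S,308,231));print(p,e)
print("side proj mouth",proj(S,(573,-162,78)), "stand top in side",proj(S,(607,69,30)))
E
```

```text
mouth px 348.20454545454544 237.6818181818182 44 [ 573.2 -162.4   78. ] exp radius px 4.0176728591469315
[ 574.4558673  -162.27285589   81.61275223] 3.3834968584386105
side proj mouth [309.59530355 232.79006298] stand top in side [292.17341365 314.32585599]
```

View pics/m2.png

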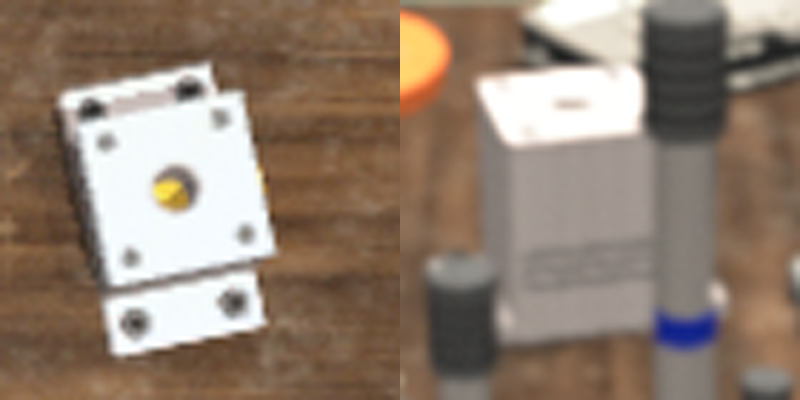

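In the side view the mouth sits at (309.7,232.8), matching the projection of (573,-162,78), so that estimate holds. I'm moving over the bore and stopping about 5 mm above the face.

>>> {"fn": "apply_moves", "kwargs": {
  "increments": [
    [-1,-0.004,-0.03,0,0,0,0],
    [-1,-0.004,-0.03,0,0,0,0],
    [-1,-0.002,-0.01,-0.015,0,0,0],
    [-1,0,0,-0.02,0,0,0],
    [-1,0,0,-0.007,0,0,0]
  ]
}}

```text
time_s: 6.03
ee_pos: [572.9, -160.2, 181.4]
ee_rot: [-179.8, -0.1, 89.8]
force: [-0.9, 0.2, -0.5]
gripper_width: 18.9
gripper_force: 45.0
```

```bash
python3 - <<'E'
from h import *
cams.grab_frame("side");S=cams.grab_frame("side");W=cams.grab_frame("wrist")
st=status.state(); print(st["time_s"],np.round(st["ee_pos"],1),np.round(st["ee_rot"],1),np.round(st["force"],1),st["gripper_width"])
b=cv2.resize(W["color"][150:300,250:400,::-1],(400,400),interpolation=cv2.INTER_CUBIC);a=cv2.resize(S["color"][175:255,270:350,::-1],(400,400),interpolation=cv2.INTER_CUBIC)
cv2.imwrite("pics/m3.png",np.hstack([a,b]))
e=np.array(st["ee_pos"])
print("S tip",proj(S,e-[0,0,100.9]),"axis top",proj(S,e+[0,0,19]),"mouth",proj(S,(573.2,-162.4,78)))
print("W tip",proj(W,e-[0,0,100.9]),"mouth",proj(W,(573.2,-162.4,78)),proj(W,(573.2,-152.4,78)))
E
```

```text
6.1833 [ 574.1 -160.   183.6] [-179.9   -0.    89.8] [1.1 0.3 0.3] 18.932257464571716
S tip [309.01738961 231.01860284] axis top [308.04862162 172.98010646] mouth [309.49160796 232.71598058]
W tip [325.93703436 247.60877572] mouth [324.64203179 248.89832676] [324.61242642 235.48172428]
```

View pics/m3.png

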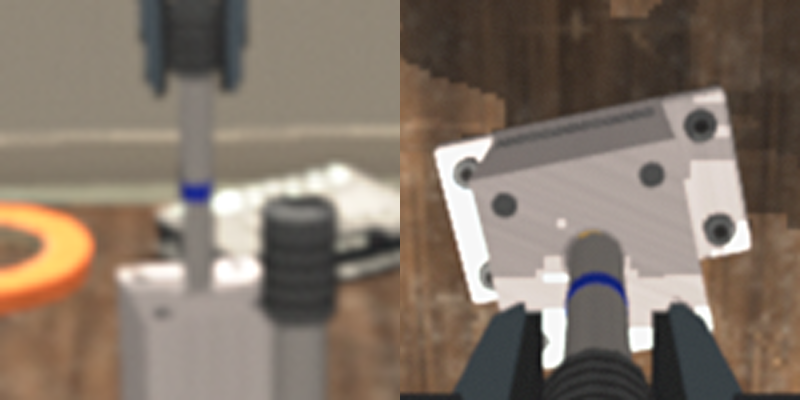

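In the wrist crop the rod tip is at about (597,235), with a sliver of the bore showing on its +y side. The bolt heads at (505,205) and (652,175) put the bore centre near (593,261), so the rod looks 2–4 mm too far in +y. I'm checking that numerically.

```bash
python3 - <<'E'
from h import *
W=cams.grab_frame("wrist");im=W["color"].astype(int)
g=im.sum(2)/3
for r in range(230,252): print(r,im[r,321:327].tolist() if r<242 else np.round(g[r,308:340]).astype(int).tolist())
B=[]
for cx,cy in ((289.4,226.9),(344.5,215.6)):
  y,x=np.mgrid[int(cy)-7:int(cy)+8,int(cx)-7:int(cx)+8];w=np.clip(110-g[y,x],0,None)
  B.append(np.array([(w*x).sum(),(w*y).sum()])/w.sum())
  print(B[-1],atz(W,*B[-1],78))
a,b=[atz(W,*p,78) for p in B]; d=(b-a)[:2];L=np.linalg.norm(d);n=np.array([d[1],-d[0]])/L
c=(a+b)[:2]/2+n*L/2;print("centre",c,L,proj(W,(*c,78)),np.round(status.state()["ee_pos"],1))
E
```

```text
230 [[175, 163, 158], [177, 164, 159], [178, 166, 160], [177, 164, 159], [178, 165, 160], [176, 165, 159]]
231 [[174, 162, 157], [175, 163, 158], [175, 162, 157], [176, 164, 158], [176, 164, 158], [176, 163, 159]]
232 [[175, 165, 159], [175, 164, 159], [174, 162, 157], [175, 163, 158], [174, 162, 156], [175, 163, 158]]
233 [[174, 163, 159], [173, 163, 158], [175, 165, 160], [174, 163, 158], [174, 161, 157], [174, 161, 157]]
234 [[165, 153, 147], [165, 154, 150], [167, 157, 154], [167, 157, 153], [174, 162, 157], [175, 163, 159]]
235 [[164, 142, 114], [162, 143, 122], [159, 143, 131], [158, 143, 136], [162, 151, 144], [168, 157, 153]]
236 [[173, 137, 77], [169, 135, 83], [166, 135, 92], [163, 137, 104], [153, 136, 117], [152, 140, 132]]
237 [[142, 116, 77], [138, 115, 82], [139, 116, 84], [139, 118, 85], [135, 118, 95], [130, 119, 105]]
238 [[109, 100, 91], [105, 99, 92], [107, 99, 93], [110, 100, 90], [110, 102, 90], [110, 102, 92]]
239 [[99, 96, 94], [98, 96, 93], [100, 96, 94], [100, 96, 93], [102, 97, 94], [103, 97, 92]]
240 [[102, 98, 94], [102, 98, 93], [101, 97, 92], [101, 97, 
[... 1152 characters left out ...]
 163, 165]
249 [211, 188, 163, 129, 111, 99, 93, 91, 95, 96, 96, 98, 98, 99, 97, 99, 97, 98, 97, 98, 98, 96, 101, 97, 97, 140, 199, 187, 171, 163, 160, 161]
250 [213, 197, 175, 154, 124, 100, 90, 92, 93, 96, 96, 98, 99, 96, 97, 97, 98, 99, 99, 99, 99, 98, 101, 97, 93, 132, 202, 209, 199, 175, 163, 161]
251 [233, 228, 216, 204, 169, 117, 91, 93, 95, 96, 96, 96, 97, 92, 92, 90, 91, 93, 95, 98, 98, 99, 100, 99, 91, 126, 202, 219, 212, 178, 161, 161]
[287.27262379 225.65035098] [ 547.82011042 -145.78670831   78.        ]
[342.28401585 214.37327798] [ 586.78647001 -137.70208089   78.        ]
centre [ 571.34560393 -161.2275744 ] 39.79621063462341 [320.51052213 246.37311858] [ 574.7 -160.2  184.5]
```

The bore centre is at pixel (320.5,246.4). The rod axis is about 2 mm too far in +x and 2.7 mm in +y. I'm correcting that and entering gently.

>>> {"fn": "apply_moves", "kwargs": {
  "increments": [
    [-1,-0.002,-0.0027,0,0,0,0],
    [-1,0,0,-0.002,0,0,0],
    [-1,0,0,-0.002,0,0,0],
    [-1,0,0,-0.002,0,0,0],
    [-1,0,0,-0.002,0,0,0]
  ]
}}

```text
time_s: 6.65
ee_pos: [572.1, -163.8, 176.0]
ee_rot: [180.0, 0.0, 89.7]
force: [0.3, -0.3, -1.1]
gripper_width: 19.1
gripper_force: 45.0
```

>>> {"fn": "apply_moves", "kwargs": {
  "increments": [
    [-1,0,0,-0.0015,0,0,0],
    [-1,0,0,-0.0015,0,0,0],
    [-1,0,0,-0.0015,0,0,0],
    [-1,0,0,-0.0015,0,0,0],
    [-1,0,0,-0.0015,0,0,0]
  ]
}}

```text
time_s: 7.07
ee_pos: [572.0, -163.8, 168.3]
ee_rot: [180.0, -0.0, 89.7]
force: [0.2, 0.9, -1.0]
gripper_width: 19.1
gripper_force: 45.0
```

>>> {"fn": "apply_moves", "kwargs": {
  "increments": [
    [-1,0,0,-0.0015,0,0,0],
    [-1,0,0,-0.0015,0,0,0],
    [-1,0,0,-0.0015,0,0,0],
    [-1,0,0,-0.0015,0,0,0]
  ]
}}

```text
time_s: 7.4
ee_pos: [572.0, -163.8, 162.3]
ee_rot: [180.0, -0.0, 89.7]
force: [-0.0, 0.4, -0.7]
gripper_width: 18.9
gripper_force: 45.0
```

>>> {"fn": "apply_moves", "kwargs": {
  "increments": [
    [-1,0,0,-0.0015,0,0,0],
    [-1,0,0,-0.0015,0,0,0],
    [-1,0,0,-0.0015,0,0,0],
    [-1,0,0,-0.0015,0,0,0]
  ]
}}

```text
time_s: 7.73
ee_pos: [572.0, -163.8, 156.4]
ee_rot: [180.0, -0.0, 89.7]
force: [0.5, 0.1, 0.1]
gripper_width: 18.9
gripper_force: 45.0
```

>>> {"fn": "apply_moves", "kwargs": {
  "increments": [
    [-1,0,0,-0.0015,0,0,0],
    [-1,0,0,-0.0015,0,0,0],
    [-1,0,0,-0.0015,0,0,0],
    [-1,0,0,-0.0015,0,0,0]
  ]
}}

```text
time_s: 8.07
ee_pos: [572.0, -163.8, 150.3]
ee_rot: [180.0, -0.0, 89.7]
force: [-1.0, 0.3, -0.1]
gripper_width: 19.5
gripper_force: 45.0
```

>>> {"fn": "apply_moves", "kwargs": {
  "increments": [
    [-1,0,0,-0.0015,0,0,0],
    [-1,0,0,-0.0015,0,0,0],
    [-1,0,0,-0.0015,0,0,0],
    [-1,0,0,-0.0015,0,0,0]
  ]
}}

```text
time_s: 8.4
ee_pos: [572.0, -163.8, 144.3]
ee_rot: [180.0, -0.0, 89.7]
force: [-0.6, 1.6, 0.4]
gripper_width: 19.2
gripper_force: 45.0
```

>>> {"fn": "apply_moves", "kwargs": {
  "increments": [
    [-1,0,0,-0.0015,0,0,0],
    [-1,0,0,-0.0015,0,0,0],
    [-1,0,0,-0.0015,0,0,0],
    [-1,0,0,-0.0015,0,0,0]
  ]
}}

```text
time_s: 8.73
ee_pos: [572.0, -163.8, 138.3]
ee_rot: [180.0, -0.0, 89.7]
force: [0.4, 1.1, 1.0]
gripper_width: 19.3
gripper_force: 45.0
```

>>> {"fn": "apply_moves", "kwargs": {
  "increments": [
    [-1,0,0,-0.0015,0,0,0],
    [-1,0,0,-0.0015,0,0,0],
    [-1,0,0,-0.0015,0,0,0]
  ]
}}

```text
time_s: 8.98
ee_pos: [572.3, -163.9, 134.9]
ee_rot: [179.9, 0.0, 89.7]
force: [-1.9, 2.0, 8.6]
gripper_width: 19.3
gripper_force: 45.0
```

>>> {"fn": "apply_moves", "kwargs": {
  "increments": [
    [-1,0,0,-0.001,0,0,0],
    [-1,0,0,-0.001,0,0,0],
    [-1,0,0,-0.001,0,0,0],
    [-1,0,0,-0.001,0,0,0]
  ]
}}

```text
time_s: 9.32
ee_pos: [572.2, -163.9, 131.3]
ee_rot: [179.9, 0.0, 89.7]
force: [-2.0, 1.7, 7.6]
gripper_width: 19.5
gripper_force: 45.0
```

>>> {"fn": "apply_moves", "kwargs": {
  "increments": [
    [-1,0,0,-0.0006,0,0,0],
    [-1,0,0,-0.0006,0,0,0],
    [-1,0,0,0,0,0,0]
  ]
}}

```text
time_s: 9.57
ee_pos: [572.2, -163.8, 130.0]
ee_rot: [179.9, 0.0, 89.7]
force: [-1.5, 1.9, 6.3]
gripper_width: 19.3
gripper_force: 45.0
```

>>> {"fn": "apply_moves", "kwargs": {
  "increments": [
    [-1,0,0,-0.0006,0,0,0],
    [-1,0,0,-0.0006,0,0,0],
    [-1,0,0,0,0,0,0]
  ]
}}

```text
time_s: 9.82
ee_pos: [572.2, -163.8, 128.8]
ee_rot: [179.9, 0.0, 89.7]
force: [-2.2, 3.0, 6.9]
gripper_width: 19.4
gripper_force: 45.0
```

>>> {"fn": "apply_moves", "kwargs": {
  "increments": [
    [-1,0,0,-0.0006,0,0,0],
    [-1,0,0,-0.0006,0,0,0],
    [-1,0,0,0,0,0,0]
  ]
}}

```text
time_s: 10.07
ee_pos: [572.3, -163.8, 127.6]
ee_rot: [179.9, 0.0, 89.7]
force: [-2.0, 1.8, 6.9]
gripper_width: 19.3
gripper_force: 45.0
```

>>> {"fn": "apply_moves", "kwargs": {
  "increments": [
    [-1,0,0,-0.0006,0,0,0],
    [-1,0,0,-0.0006,0,0,0],
    [-1,0,0,0,0,0,0]
  ]
}}

```text
time_s: 10.32
ee_pos: [572.2, -163.8, 126.4]
ee_rot: [179.9, 0.0, 89.7]
force: [-0.9, 2.7, 7.1]
gripper_width: 19.1
gripper_force: 45.0
```

>>> {"fn": "apply_moves", "kwargs": {
  "increments": [
    [-1,0,0,-0.0005,0,0,0],
    [-1,0,0,-0.0005,0,0,0],
    [-1,0,0,0,0,0,0]
  ]
}}

```text
time_s: 10.57
ee_pos: [572.2, -163.8, 125.5]
ee_rot: [179.9, 0.0, 89.7]
force: [-2.1, 1.6, 7.4]
gripper_width: 19.0
gripper_force: 45.0
```

>>> {"fn": "apply_moves", "kwargs": {
  "increments": [
    [-1,0,0,-0.0005,0,0,0],
    [-1,0,0,-0.0005,0,0,0],
    [-1,0,0,0,0,0,0]
  ]
}}

```text
time_s: 10.82
ee_pos: [572.2, -163.8, 124.6]
ee_rot: [179.9, 0.0, 89.7]
force: [-2.6, 2.6, 7.6]
gripper_width: 19.1
gripper_force: 45.0
```

>>> {"fn": "apply_moves", "kwargs": {
  "increments": [
    [-1,0,0,-0.0005,0,0,0],
    [-1,0,0,-0.0005,0,0,0],
    [-1,0,0,0,0,0,0]
  ]
}}

```text
time_s: 11.07
ee_pos: [572.3, -163.8, 124.2]
ee_rot: [179.9, 0.0, 89.7]
force: [-2.2, 2.9, 11.1]
gripper_width: 19.2
gripper_force: 45.0
```

>>> {"fn": "apply_moves", "kwargs": {
  "increments": [
    [-1,0,0,-0.0005,0,0,0],
    [-1,0,0,0,0,0,0]
  ]
}}

```text
time_s: 11.23
ee_pos: [572.4, -163.8, 124.1]
ee_rot: [179.9, 0.0, 89.7]
force: [-3.2, 1.1, 11.6]
gripper_width: 19.2
gripper_force: 45.0
```

>>> {"fn": "apply_moves", "kwargs": {
  "increments": [
    [-1,0,0,-0.0004,0,0,0],
    [-1,0,0,0,0,0,0]
  ]
}}

```text
time_s: 11.4
ee_pos: [572.4, -163.8, 124.0]
ee_rot: [179.9, 0.0, 89.7]
force: [-3.8, 2.1, 13.6]
gripper_width: 19.5
gripper_force: 45.0
```

The pad is home at 13.6 N with a clear rise over the roughly 7 N drag. Now releasing the rod.

>>> {"fn": "apply_moves", "kwargs": {
  "increments": [
    [0.2,0,0,0,0,0,0],
    [0.2,0,0,0,0,0,0],
    [0.2,0,0,0,0,0,0],
    [0.2,0,0,0,0,0,0],
    [0.2,0,0,0,0,0,0]
  ]
}}

```text
time_s: 11.82
ee_pos: [571.9, -164.0, 120.8]
ee_rot: [-180.0, 0.0, 89.7]
force: [0.2, 0.6, -0.9]
gripper_width: 49.6
gripper_force: 0.0
```

>>> {"fn": "apply_moves", "kwargs": {
  "increments": [
    [0.2,0,0,0.01,0,0,0],
    [0.2,0,0,0.025,0,0,0],
    [0.2,0,0,0.03,0,0,0],
    [0.2,0,0,0.03,0,0,0],
    [0.2,0,0,0.015,0,0,0]
  ]
}}

```text
time_s: 12.23
ee_pos: [573.4, -164.4, 235.9]
ee_rot: [179.7, 0.1, 89.7]
force: [0.4, -0.3, -0.1]
gripper_width: 54.6
gripper_force: 0.0
```

>>> {"fn": "apply_moves", "kwargs": {
  "increments": [
    [1,-0.0085,0.002,0,0,0,-7],
    [1,-0.0085,0.002,0,0,0,-7],
    [1,-0.0085,0.002,0,0,0,-7],
    [1,-0.0085,0.002,0,0,0,-7],
    [1,-0.0085,0.002,0,0,0,-7]
  ]
}}

```text
time_s: 12.65
ee_pos: [529.1, -153.9, 232.0]
ee_rot: [180.0, -0.0, 54.4]
force: [0.3, -0.1, -0.1]
gripper_width: 85.3
gripper_force: 0.0
```

>>> {"fn": "apply_moves", "kwargs": {
  "increments": [
    [1,-0.0085,0.002,0,0,0,-7],
    [1,-0.0085,0.002,0,0,0,-7],
    [1,-0.0085,0.002,0,0,0,-7],
    [1,-0.0085,0.002,0,0,0,-7],
    [1,-0.0085,0.002,0,0,0,-7]
  ]
}}

```text
time_s: 13.07
ee_pos: [486.6, -143.9, 231.9]
ee_rot: [180.0, -0.0, 19.4]
force: [-0.4, 0.1, -0.6]
gripper_width: 91.4
gripper_force: 0.0
```

>>> {"fn": "apply_moves", "kwargs": {
  "increments": [
    [1,-0.0085,0.001,0,0,0,-7],
    [1,-0.0085,0.001,0,0,0,-7],
    [1,0,0,0,0,0,0],
    [1,0,0,0,0,0,0]
  ]
}}

```text
time_s: 13.4
ee_pos: [470.2, -142.0, 232.0]
ee_rot: [180.0, -0.1, 5.9]
force: [1.1, 0.1, -0.4]
gripper_width: 91.4
gripper_force: 0.0
```

```bash
python3 - <<'E'
from h import *
S=cams.grab_frame("side");T=cams.grab_frame("top");W=cams.grab_frame("wrist")
st=status.state(); print(st["time_s"],np.round(st["ee_pos"],1),np.round(st["ee_rot"],1),np.round(st["qpos"],0))
a=cv2.resize(S["color"][190:290,280:350,::-1],(420,600),interpolation=cv2.INTER_CUBIC);b=cv2.resize(W["color"][:,:,::-1],(380,285));c=cv2.resize(T["color"][190:340,210:410,::-1],(380,285))
out=np.zeros((600,800,3),np.uint8);out[:,:420]=a;out[:285,420:]=b;out[300:585,420:]=c
cv2.imwrite("pics/r1.png",out)
def blue(f,l,t,w,h):
  im=f["color"][t:t+h,l:l+w].astype(int);y,x=np.nonzero((im[...,2]>im[...,0]+50));return len(x),(x.mean()+l,y.mean()+t) if len(x) else None
print("blue side near rod",blue(S,296,205,22,70))
print("exp top",proj(S,(572.5,-162,143.5)),"mouth",proj(S,(572.5,-162,78)))
for q in ("tally_grip","tally"):
  for n,f in (("wrist",W),("top",T),("side",S)):
    for d in finder.boxes_of(q,n)[:2]:
      l,t,w,h=d["rect"];print(q,n,np.round(d["rect"]),round(d["score"],2),np.round(atz(f,l+w/2,t+h/2,54.5 if q!="tally" else 14)))
print("W proj grip (471,-142,54.5)",proj(W,(471,-142,54.5)),proj(W,(449,-71,14)))
E
```

```text
13.55 [ 470.6 -142.   231.5] [180.   -0.    5.8] [-18.  11. 100.  -0.  70.  66.]
blue side near rod (0, None)
exp top [309.34822323 201.88839187] mouth [309.84438555 232.78466091]
tally_grip wrist [314. 202.  21.  38.] 0.8 [ 471. -143.   54.]
tally_grip side [354. 245.  21.  24.] 0.64 [471. -95.  54.]
tally top [249. 286.  36.  36.] 0.56 [444.  -2.  14.]
tally side [351. 246.  59.  74.] 0.92 [443. -60.  14.]
W proj grip (471,-142,54.5) [324.01108219 220.4026263 ] [252.09355393 225.3998116 ]
```

View pics/r1.png

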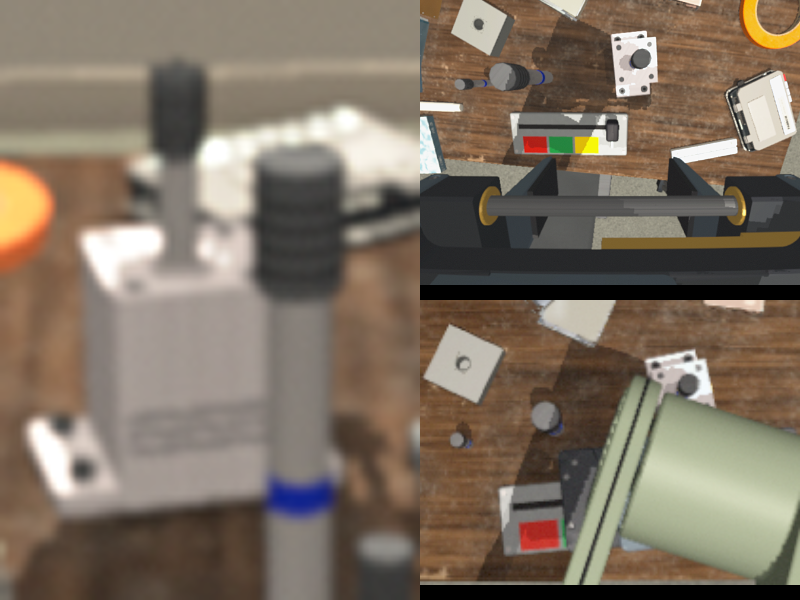

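Reading: the rod stands in the bore at (178,65–262) in the left panel, and no blue shows above the face. The only band there, at (300,495), belongs to the tall look-alike. Depth from the arm is about 54 mm, more than 47, so the field is red. In the wrist view the grip is at (324,221), which is about (471,-143). Going down to it and measuring the fields.

```bash
python3 - <<'E'
from h import *
W=cams.grab_frame("wrist");im=W["color"];hsv=cv2.cvtColor(im,cv2.COLOR_RGB2HSV)
P={}
for n,lo,hi in (("red",0,8),("green",45,85),("yellow",24,34)):
  m=((hsv[...,0]>=lo)&(hsv[...,0]<=hi)&(hsv[...,1]>130)&(hsv[...,2]>80)).astype(np.uint8);m[:,:140]=0;m[:170]=0;m[270:]=0;m[:,345:]=0
  k,l,s,c=cv2.connectedComponentsWithStats(m);i=1+np.argmax(s[1:,4]);P[n]=atz(W,*c[i],14);print(n,s[i],c[i],np.round(P[n],1))
d=P["red"]-P["yellow"];print(np.linalg.norm(d),"yaw",np.degrees(np.arctan2(-d[0],d[1])))
E
```

```text
red [ 174  229   41   28 1058] [193.83648393 242.93194707] [424.  -11.8  14. ]
green [ 218  230   40   27 1023] [237.20527859 243.08602151] [428.3 -56.5  14. ]
yellow [ 261  230   40   28 1037] [281.18129219 243.56894889] [ 432.3 -101.5   14. ]
90.1127970115037 yaw 5.334328401704164
```

>>> {"fn": "apply_moves", "kwargs": {
  "increments": [
    [1,0.001,-0.001,-0.04,0,0,0],
    [1,0,0,-0.04,0,0,0],
    [1,0,0,-0.04,0,0,0],
    [1,0,0,-0.04,0,0,0],
    [1,0,0,-0.028,0,0,0]
  ]
}}

```text
time_s: 14.32
ee_pos: [469.4, -142.4, 40.4]
ee_rot: [-179.9, 0.2, 5.7]
force: [-0.0, -0.6, 0.1]
gripper_width: 91.3
gripper_force: 0.0
```

>>> {"fn": "apply_moves", "kwargs": {
  "increments": [
    [-1,0,0,0,0,0,0],
    [-1,0,0,0,0,0,0],
    [-1,0,0,0,0,0,0],
    [-1,0,0,0,0,0,0],
    [-1,0,0,0,0,0,0]
  ],
  "newtons": 20
}}

```text
time_s: 14.73
ee_pos: [472.5, -143.4, 45.3]
ee_rot: [179.9, -0.2, 5.7]
force: [0.1, 0.4, 0.3]
gripper_width: 61.0
gripper_force: 0.0
```

>>> {"fn": "apply_moves", "kwargs": {
  "increments": [
    [-1,0,0,0,0,0,0],
    [-1,0,0,0,0,0,0],
    [-1,0,0,0,0,0,0],
    [-1,0,0,0,0,0,0],
    [-1,0,0,0,0,0,0]
  ]
}}

```text
time_s: 15.15
ee_pos: [471.0, -142.9, 43.4]
ee_rot: [180.0, -0.0, 5.7]
force: [-0.5, 0.0, 0.3]
gripper_width: 27.3
gripper_force: 0.0
```

>>> {"fn": "apply_moves", "kwargs": {
  "increments": [
    [-1,0,0,0,0,0,0],
    [-1,0,0,0,0,0,0],
    [-1,0,0,0,0,0,0]
  ]
}}

```text
time_s: 15.4
ee_pos: [470.9, -142.7, 43.3]
ee_rot: [-180.0, 0.0, 5.7]
force: [-0.0, 0.6, 1.0]
gripper_width: 19.9
gripper_force: 20.0
```

>>> {"fn": "apply_moves", "kwargs": {
  "increments": [
    [-1,-0.0008,0.008,0,0,0,0],
    [-1,-0.0014,0.015,0,0,0,0],
    [-1,-0.0014,0.015,0,0,0,0],
    [-1,-0.0014,0.015,0,0,0,0],
    [-1,-0.0014,0.015,0,0,0,0]
  ]
}}

```text
time_s: 15.82
ee_pos: [464.7, -74.4, 43.3]
ee_rot: [179.9, -0.0, 5.7]
force: [-0.5, -3.1, -0.4]
gripper_width: 19.9
gripper_force: 20.0
```

>>> {"fn": "apply_moves", "kwargs": {
  "increments": [
    [-1,-0.0014,0.015,0,0,0,0],
    [-1,-0.0014,0.015,0,0,0,0],
    [-1,-0.0014,0.015,0,0,0,0],
    [-1,-0.0014,0.015,0,0,0,0],
    [-1,-0.0005,0.006,0,0,0,0]
  ]
}}

```text
time_s: 16.23
ee_pos: [458.5, -7.5, 43.3]
ee_rot: [180.0, -0.0, 5.8]
force: [0.8, -2.6, -0.9]
gripper_width: 19.8
gripper_force: 20.0
```

>>> {"fn": "apply_moves", "kwargs": {
  "increments": [
    [-1,0,0,0,0,0,0],
    [-1,0,0,0,0,0,0]
  ]
}}

```text
time_s: 16.4
ee_pos: [458.6, -8.3, 43.3]
ee_rot: [-180.0, -0.0, 5.7]
force: [0.7, 1.3, -0.8]
gripper_width: 19.9
gripper_force: 20.0
```

```bash
python3 - <<'E'
from h import *
W=cams.grab_frame("wrist");im=W["color"];hsv=cv2.cvtColor(im,cv2.COLOR_RGB2HSV);st=status.state();print(np.round(st["ee_pos"],1),np.round(st["force"],1))
for n,lo,hi in (("red",0,8),("green",45,85),("yellow",24,34)):
  m=((hsv[...,0]>=lo)&(hsv[...,0]<=hi)&(hsv[...,1]>130)&(hsv[...,2]>80)).astype(np.uint8)
  k,l,s,c=cv2.connectedComponentsWithStats(m)
  for i in range(1,k):
    if s[i,4]>150: print(n,s[i],np.round(atz(W,*c[i],14),1))
cams.grab_frame("top")
E
```

```text
[458.6  -8.7  43.3] [ 1.1  2.4 -0.6]
yellow [481 320  44  11 408] [ 445.  -108.1   14. ]
```

>>> {"fn": "apply_moves", "kwargs": {
  "increments": [
    [0.3,0,0,0,0,0,0],
    [0.3,0,0,0,0,0,0],
    [0.3,0,0,0,0,0,0],
    [0.3,0,0,0,0,0,0],
    [0.3,0,0,0,0,0,0]
  ]
}}

```text
time_s: 16.92
ee_pos: [458.4, -9.2, 43.2]
ee_rot: [180.0, 0.0, 5.7]
force: [-0.1, 0.0, -0.4]
gripper_width: 50.3
gripper_force: 0.0
```

>>> {"fn": "apply_moves", "kwargs": {
  "increments": [
    [0.3,0,0,0.02,0,0,0],
    [0.3,0,0,0.04,0,0,0],
    [0.3,0,0,0.04,0,0,0],
    [0.3,0,0,0.04,0,0,0],
    [0.3,0,0,0.04,0,0,0]
  ]
}}

```text
time_s: 17.33
ee_pos: [457.9, -9.0, 225.2]
ee_rot: [180.0, 0.0, 5.7]
force: [0.9, 0.6, 0.0]
gripper_width: 59.2
gripper_force: 0.0
```

>>> {"fn": "apply_moves", "kwargs": {
  "increments": [
    [0.3,0,0,0.02,0,0,0],
    [0.3,0,0,0,0,0,0],
    [0.3,0,0,0,0,0,0]
  ]
}}

```text
time_s: 17.58
ee_pos: [458.7, -9.0, 244.1]
ee_rot: [180.0, -0.1, 5.7]
force: [0.4, -0.8, -2.0]
gripper_width: 59.7
gripper_force: 0.0
```

```bash
python3 - <<'E'
from h import *
W=cams.grab_frame("wrist");S=cams.grab_frame("side");im=W["color"];hsv=cv2.cvtColor(im,cv2.COLOR_RGB2HSV);st=status.state();print(st["time_s"],np.round(st["ee_pos"],1),st["gripper_width"])
C={}
for n,lo,hi in (("red",0,8),("green",45,85),("yellow",24,34)):
  m=((hsv[...,0]>=lo)&(hsv[...,0]<=hi)&(hsv[...,1]>130)&(hsv[...,2]>80)).astype(np.uint8)
  m[:170]=0;m[275:]=0
  k,l,s,c=cv2.connectedComponentsWithStats(m)
  i=1+np.argmax(s[1:,4]); C[n]=atz(W,*c[i],14); print(n,s[i],np.round(c[i],1),np.round(C[n],1))
for d in finder.boxes_of("tally_grip","wrist")[:2]: l,t,w,h=d["rect"];print(d,atz(W,l+w/2,t+h/2,54.5))
l,t,w,h=[int(v) for v in finder.boxes_of("tally_grip","wrist")[0]["rect"]]
print("pointer rows:"); 
for r in range(t+h-4,t+h+16,2): print(r,im[r,l-6:l+w+7:1].min(1).tolist())
for d in finder.boxes_of("rod","side")[:3]: print("rod side",np.round(d["rect"]),round(d["score"],2))
E
```

```text
17.6833 [457.5  -8.9 241.8] 59.10739988249884
red [304 229  39  27 833] [322.3 243.1] [422.5 -11.   14. ]
green [347 229  38  26 923] [364.9 241.9] [428.3 -55.9  14. ]
yellow [388 229  39  27 974] [407.2 242.5] [ 432.1 -100.8   14. ]
{'rect': [313.2, 198.4, 21.1, 43.6], 'score': 0.61} [456.69882951  -9.02195603  54.5       ]
pointer rows:
237 [23, 28, 26, 22, 25, 25, 23, 24, 28, 23, 24, 33, 60, 53, 118, 240, 250, 250, 198, 83, 61, 65, 64, 65, 64, 69, 69, 67, 67, 67, 69, 66, 67, 64]
239 [25, 25, 25, 20, 27, 24, 21, 25, 22, 22, 25, 34, 59, 52, 145, 243, 247, 247, 198, 81, 60, 65, 66, 65, 63, 68, 66, 66, 66, 67, 68, 66, 67, 64]
241 [22, 24, 20, 22, 25, 25, 25, 26, 22, 26, 23, 34, 55, 56, 161, 247, 247, 247, 199, 81, 59, 64, 66, 66, 66, 65, 64, 65, 66, 65, 65, 66, 66, 62]
243 [18, 23, 27, 22, 23, 23, 22, 28, 25, 24, 23, 34, 55, 59, 164, 247, 247, 247, 198, 83, 60, 65, 64, 65, 65, 68, 64, 65, 64, 66, 66, 66, 65, 62]
245 [24, 23, 24, 26, 22, 25, 28, 32, 27, 29, 38, 41, 58, 61, 157, 247, 247, 247, 191, 89, 72, 75, 77, 76, 75, 76, 77, 76, 76, 75, 70, 68, 66, 64]
247 [31, 31, 33, 29, 29, 31, 33, 31, 31, 48, 73, 77, 78, 75, 79, 101, 108, 105, 86, 75, 80, 80, 80, 82, 82, 81, 81, 81, 83, 81, 80, 81, 79, 76]
249 [30, 30, 33, 31, 29, 32, 28, 30, 45, 72, 79, 79, 77, 77, 76, 76, 78, 75, 78, 77, 79, 81, 80, 80, 81, 80, 82, 80, 81, 80, 80, 81, 77, 74]
251 [32, 32, 31, 28, 34, 30, 28, 31, 43, 71, 77, 79, 77, 77, 78, 76, 79, 78, 75, 77, 77, 77, 76, 76, 77, 77, 80, 77, 79, 79, 80, 78, 78, 73]
253 [28, 31, 29, 27, 28, 27, 26, 24, 40, 65, 71, 71, 71, 71, 72, 74, 73, 71, 71, 70, 71, 71, 69, 70, 71, 72, 72, 73, 73, 76, 74, 76, 75, 70]
255 [88, 86, 86, 86, 87, 88, 87, 83, 97, 137, 147, 148, 147, 148, 150, 153, 150, 151, 151, 150, 152, 152, 153, 153, 152, 154, 151, 137, 131, 131, 132, 132, 129, 128]
rod side [306. 202.   8.  33.] 0.7
rod side [321. 213.  20.  88.] 0.7
rod side [339. 282.  12.  47.] 0.58
```

The pointer is at column 323.3 and the red field is centred at 323.3 ± 0.5. The rod still stands in the bore, at side box (306,202), and the arm touches nothing, so I'm handing in.

```bash
python3 -c "
from h import *
print(env.job_done())"
```

```text
the job is handed in; nothing more can be done
None
```

The job is handed in: the gauge rod stands in the bore with the pad pushed home at about 13.6 N, the whole blue band has gone below the face (depth about 54 mm), and the tally grip is at the middle of red.

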